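Swing the locked chute to the undivided tray and relock it

ROBOT

A 6-joint arm with a two-finger parallel gripper is mounted at the origin on a cart in front of the work surface, level with it; the furniture and walls round the work are solid. World frame = base frame: x ahead of the robot, y to its left, z up, the work surface at z = 0. Lengths are in m, angles in rad, forces in N, time in s.
With the tool pointing down it reaches from about 0.35 to 0.775 m from the base axis. Payload 7.3 kg.
Tool frame: the origin (TCP) lies midway between the tips of the shut fingers; the grasp point (between the pads) lies 19 mm behind it (robot.grip_depth is the z of the grasp point in the tool frame, in m); z points along the fingers, y is the line along which they close (so a half turn about z gives the same grasp; the last joint's range is limited). The gripper opens to 92 mm and grips with 3 to 60 N. Pads are 19 mm wide; open, the fingers measure 130 mm over their backs; the gripper's body (75 mm by 190 mm) begins 47 mm behind the grasp point.
Start: joints at [1.048, 0.342, 1.524, -0, 1.275, -0.146], TCP at [0.193, 0.488, 0.227] pointing down, gripper open.
Joint ranges: [-2.53, 2.53], [-0.77, 2.02], [0.04, 2.7], [-1, 4.14], [0.28, 2.66], [-3.11, 3.11]. Speed limits (rad/s): [2.57, 2.57, 3.14, 3.14, 3.14, 3.14].

INTERFACE

Orientations are given as [roll, pitch, yaw] about the fixed x, y, z axes, in that order (R = Rz(yaw) Ry(pitch) Rx(roll)).
In Python, from cell import robot, viewer gives the robot as it stands.
- The arm moves only by the tool step_arm, never from a script. Its argument "increments" is a list of rows, each an object with "delta_pos": the shift along the tool's x, y, z in cm, a list of three; "dr": the turn, a rotation vector about the tool's x, y, z in degrees, a list of three; "fingers": the closure, from -1 (fully open) to 1 (shut), so that 0 is half open. In form: [{"delta_pos": [tx, ty, tz], "dr": [wx, wy, wz], "fingers": fingers}, ...]. A call has exactly 5 rows; each row is the pose to reach, as a shift and turn from the pose commanded when the call began, along the tool's axes at that moment; what a row does not reach only later rows make up. A row lasts 1/8 s, in which the tool goes at most 62.5 mm and 10.7 degrees, less where a joint would pass 70% of its speed; a pose out of reach is approached as far as the arm can. A call with a gripper value outside its range is refused whole. The fingers move at their own pace and stop on an object; "newtons" is the grip in N (left out, the last holds). Time passes only in rows, so rows that repeat a pose let the fingers close, or fill a call up. It gives the time, the measured TCP pose, the force, the opening and the grip force at its end, in the units of the state.
- robot.observe(): the state, without advancing time (a new reading comes with each control period).
- viewer.read_camera(name): name is "scene" or "side" or "wrist"; returns the picture (384x512x3 uint8, red, green, blue); there is no depth.
- viewer.camera_params(name): a dict with "K" (3x3 intrinsics, pixels), "T" (4x4, takes a point from camera to world coordinates). Camera axes: x right, y down, z forward; pixel columns grow to the right and rows downward; lengths in m; the calibration is good to about 2 mm. The wrist camera is an equidistant fisheye: a pixel r from the principal point sees the ray r / f radians off the axis. A picture is of the moment at which its call begins: read the wrist's pose just before it. camera_params takes no time and is no camera call; for the wrist camera it gives the pose at the moment of the call.
- robot.hand_in(): hands the job in; it is judged then, once.
The state is a dict: "time": time; "qpos": joint angles; "qvel": joint speeds; "joint_efforts": joint torques, N m; "tool_pos": TCP position; "tool_rot": TCP orientation; "contact_force": force on the tool from outside, world axes, zero at the start; "torque": the same for the moment, N m; "opening": finger opening in m; "grip_force": force on a finger pad.
Only numpy, scipy, OpenCV 4.12 (cv2) and the standard library are available. Lean on these libraries where they do the work, as an engineer would, in place of code of your own. Each camera call takes 0.05 s, during which the arm holds its last target. There are 200 camera calls.

TASK

The sorting chute on the swivel base is locked in its middle position. Pull the slanting spring plunger out by its wing knob, twist it so that it stays out by itself and let go of it; then swing the chute round (the upright post is its handle) to the open tray without dividers. Finally twist the knob back so that the plunger springs fully home in that notch and the chute is locked there; leave the loose block, chisel and steel cube where they lie.

Things in the scene. Friction and masses are not known exactly. Their poses are not given: they have to be found in the camera images.
- swivel_base: Fixed dark steel foot of the swivel chute, 176 mm round, 12 mm high, with a bracket on its -y side that carries the plunger. Origin: centre of its underside, on the turntable's vertical axis; z up, x the way the chute points in its middle position. The table turns against light friction (about 2 N at the post) and stays where it is left when the plunger is out.
- turntable (a joint): Turn of the bevelled aluminium table (172 mm across, top 54 mm high), rad, counterclockwise from above positive, limits +-0.85. Three rim notches lock it at 0 (start), +0.698 (towards the base's +y) and -0.698 (towards -y), with 1 deg play. Within 2 deg of a notch the plunger's round nose draws the table in; farther off the nose stops on the rim, 7 mm out.
- post_grip (a point): Grip point on the upright black round post that turns the table: 20 mm in diameter, straight from 67 to 122 mm above the bench, top at 126 mm; 85 mm from the table's axis, on the side away from the chute. The point is on the post's axis, 105 mm above the bench; its frame turns with the table, x towards the chute's outlet.
- chute_tip (a point): Lower, outlet end of the aluminium channel chute (130 x 46 x 30 mm, sloping down at 15 deg), 130 mm from the turntable's axis, about 50 mm above the bench. Moves with the table; over a tray when locked at +-40 deg.
- plunger (a joint): How far the plunger is pulled out along its axis, m: 0 home in a notch, 0.012 parked, 0.018 stop. Spring force home: 6 N at 0, 11 N at 0.012, 13 N at 0.018. A cross rib under the knob lies in a 12 mm deep slot of the fixed barrel: the knob twists only when pulled out over 12 mm; twisted 40 deg or more (60 is good) the rib rests on the barrel's top and the plunger stays out.
- knob (a joint): Twist of the wing knob about the plunger's axis, rad, counterclockwise seen from its outer end positive; 0 at the start, limits +-1.3, either direction parks it. Let go within about 5 deg of 0, the rib drops into its slot again and the spring drives the plunger home.
- knob_grip (a point): Centre of the black wing knob: 12 mm thick (this point's x), 44 mm long (y), 24 mm high (z). z is the plunger's axis, outward, leaning 35 deg from vertical to the base's -y; at twist 0 the wing's length lies in the leaning plane. Home: 108 mm from the table's axis, 93 mm above the bench, 24 mm (along z) above the top of the 28 mm wide barrel. Pull along +z.
- plain_tray: Target: open black tray without dividers, 100 x 105 x 31 mm, fixed on the bench at one of the two outer positions of the chute. Origin: centre of its underside, about 180 mm from the turntable's axis.
- divided_tray: Black tray of the same size divided in six cells, fixed at the other outer position. Origin: centre of its underside.
- wood_block: Loose pine block 36 x 90 x 18 mm, bystander. Origin: centre of its underside.
- chisel: Loose chisel with wooden handle, 187 mm long, bystander. Origin: centre of its underside.
- steel_cube: Loose dark steel packing block 30 x 30 x 22 mm beside the foot, bystander. Origin: centre of its underside.
There are look-alikes about, which are no part of the job. Leave any white look-alike of the plain_tray alone.

How it is judged:
By the outcome, as a careful person would: the job done as asked, in the order asked, and still so for the second after the job is handed in, with the robot touching nothing.
It also fails if it takes over 58 s, if anything falls off the work surface, if the arm or the gripper's body presses on something with over 40 N, if the wrist force passes 120 N, or if a joint passes its speed limit or range.

## Working session

There is one attempt and no reset: what is moved stays moved. The work goes in short steps, Python scripts to look and compute and a tool call to move; the robot and the scene stay as the last step left them, time stands still between calls to the robot, and variables do not carry over. Pictures are saved under pics/ and viewed, at most 10 in all, crops included, and the job is handed in when it is done.

Besides the shell and the picture viewer there is one more tool, called as name(argument=value, ...), one argument or row to a line, values as JSON. step_arm: Moves the arm, as the interface text tells. Its arguments: {"type":"object","properties":{"increments":{"type":"array"},"newtons":{"type":"number"}},"required":["increments"]}

```bash
mkdir -p pics; ls
python3 - <<'E'
from cell import robot, viewer
import cv2,numpy as np
for n in("scene","side"):
    im=viewer.read_camera(n); cv2.imwrite(f"pics/{n}0.png",im[:,:,::-1])
    p=viewer.camera_params(n); print(n,np.round(p["K"],1).tolist(),np.round(p["T"],3).tolist())
s=robot.observe();print(s["time"],s["tool_pos"],s["tool_rot"],s["opening"])
E
```

```text
pics
scene [[387.2, 0.0, 254.1], [0.0, 387.2, 194.9], [0.0, 0.0, 1.0]] [[0.795, -0.318, 0.517, 0.061], [-0.607, -0.43, 0.669, -0.271], [0.01, -0.845, -0.534, 0.609], [0.0, 0.0, 0.0, 1.0]]
side [[408.4, 0.0, 251.1], [0.0, 408.4, 192.2], [0.0, 0.0, 1.0]] [[-0.962, -0.156, 0.222, 0.326], [-0.272, 0.547, -0.792, 1.161], [0.002, -0.822, -0.569, 0.683], [0.0, 0.0, 0.0, 1.0]]
0.1 [0.19297275 0.48786675 0.22611792] [-3.14023097e+00 -2.12948016e-04  2.76476274e+00] 0.0917643653831428
```

View pics/scene0.png

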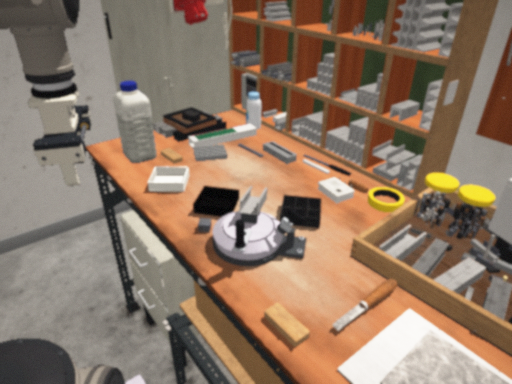

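View pics/side0.png

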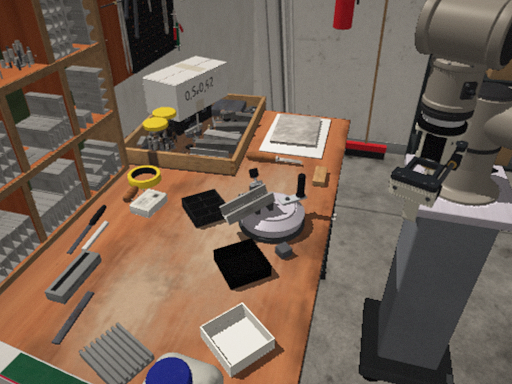

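The plain tray is at scene (216,200) and side (242,263). The divided tray is at scene (301,211) and side (204,207). The post is near scene (240,235) and side (301,185). I'll zoom in on the chute.

Run:
```python
import cv2,numpy as np
a=cv2.imread("pics/scene0.png")[180:270,190:330]; b=cv2.imread("pics/side0.png")[160:300,180:330]
a=cv2.resize(a,(780,501),interpolation=3)
b=cv2.resize(b,(600,560),interpolation=3)
cv2.imwrite("pics/a.png",a);cv2.imwrite("pics/b.png",b)
```

```text
(no output)
```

View pics/a.png

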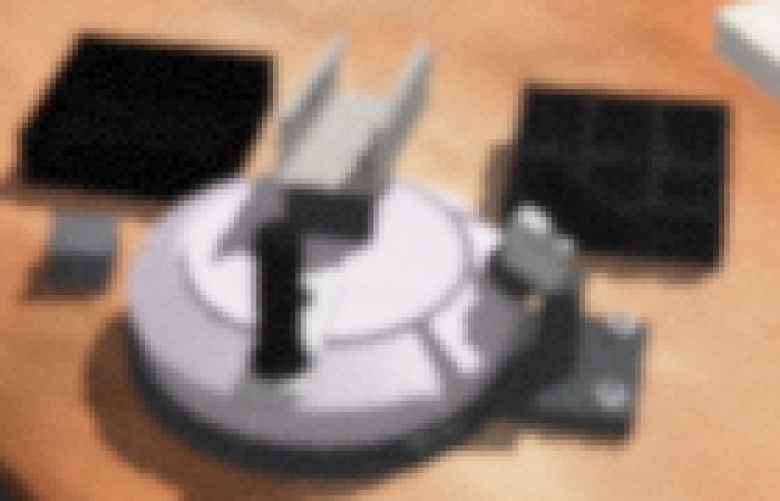

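View pics/b.png

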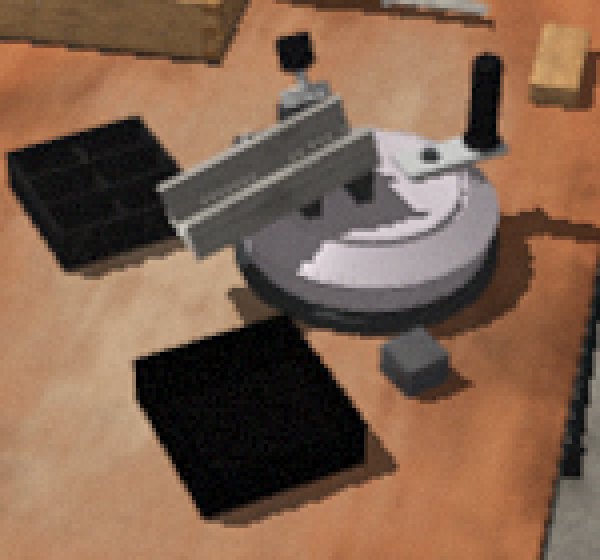

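The crops give these positions:
- **Post:** top at side (301.7,175) and scene (239.9,221).
- **Knob:** black, at side (253.8,173). In the scene view it hides against the divided tray.
- **Plain tray:** on the base's +y side, so the target turn is +0.698.

```bash
cat > h.py <<'E'
from cell import robot, viewer
import cv2,numpy as np
from scipy.spatial.transform import Rotation as R
def ray(n,uv):
    p=viewer.camera_params(n);K=p["K"];T=p["T"]
    if n=="wrist":
        d=np.array([(uv[0]-K[0,2])/K[0,0],(uv[1]-K[1,2])/K[1,1]]);t=np.hypot(*d)
        v=np.r_[d/t*np.sin(t),np.cos(t)]
    else: v=np.linalg.inv(K)@[*uv,1]
    return T[:3,3],T[:3,:3]@v
def cast(n,uv,z):
    o,v=ray(n,uv);return o+v*(z-o[2])/v[2]
def proj(n,P):
    p=viewer.camera_params(n);K=p["K"];T=p["T"]
    c=T[:3,:3].T@(np.array(P)-T[:3,3])
    if n=="wrist":
        r=np.hypot(c[0],c[1]);t=np.arctan2(r,c[2]);return np.array([K[0,2]+K[0,0]*t*c[0]/r,K[1,2]+K[1,1]*t*c[1]/r])
    return (K@c/c[2])[:2]
def go(P,Rt):
    "move needed from present pose to TCP P with rotation Rt: cm and deg in tool axes"
    s=robot.observe();R0=R.from_euler("xyz",s["tool_rot"])
    return np.round(R0.inv().apply(np.array(P)-s["tool_pos"])*100,2),np.round((R0.inv()*Rt).as_rotvec(degrees=True),1)
E
python3 - <<'E'
from h import *
A=lambda u,v:(190+u/5.571,180+v/5.567)
B=lambda u,v:(180+u/4,160+v/4)
pts=[("post",(-.085,0),cast("side",B(487,58),.126)),("post",(-.085,0),cast("scene",A(278,226),.126)),
("post",(-.085,0),cast("side",B(482,142),.069)),
("knob",(0,-.108),cast("side",B(295,52),.093)),
("plain",(.138,.116),cast("scene",A(150,108),.031)),
("div",(.138,-.116),cast("scene",A(625,165),.031))]
for p in pts: print(p[0],np.round(p[2],3))
a=np.array([p[1] for p in pts]);b=np.array([p[2][:2] for p in pts]);w=np.array([1,1,1,1.5,.5,.5])
ca=w@a/w.sum();cb=w@b/w.sum();H=((a-ca)*w[:,None]).T@(b-cb)
th=np.arctan2(H[0,1]-H[1,0],H[0,0]+H[1,1]);M=np.array([[np.cos(th),-np.sin(th)],[np.sin(th),np.cos(th)]])
c=cb-M@ca;print("centre",c,"yaw",th);print(np.round((M@a.T).T+c-b,3))
s=robot.observe();print(viewer.camera_params("wrist")["T"].round(3),s["tool_pos"])
E
```

```text
post [0.44  0.275 0.126]
post [0.442 0.271 0.126]
post [0.437 0.287 0.069]
knob [0.574 0.251 0.093]
plain [0.524 0.495 0.031]
div [0.678 0.32  0.031]
centre [0.50308288 0.3300964 ] yaw 0.7009920526574078
[[-0.002  0.001]
 [-0.004  0.004]
 [ 0.001 -0.011]
 [-0.001 -0.003]
 [ 0.009  0.012]
 [ 0.005  0.011]]
[[ 0.368  0.893  0.258  0.124]
 [ 0.93  -0.353 -0.103  0.515]
 [-0.     0.278 -0.961  0.385]
 [ 0.     0.     0.     1.   ]] [0.19297275 0.48786675 0.22611792]
```

```bash
cat >> h.py <<'E'
YAW=0.70;C=np.array([.504,.328])
def base(y=YAW): return R.from_euler("z",y)
def b2w(p): return np.r_[C,0]+base().apply(p)
def knobR(tw=0):
    zk=base().apply([0,-np.sin(np.radians(35)),np.cos(np.radians(35))])
    y=base().apply([1,0,0]);z=-zk;x=np.cross(y,z)
    return R.from_rotvec(zk*np.radians(tw))*R.from_matrix(np.c_[x,y,z]),zk
E
python3 - <<'E'
from h import *
Rt,zk=knobR();k=b2w([0,-.108,.093]);print(k,zk)
print(go(k+zk*.081,Rt)); print(go([.45,.40,.24],Rt))
E
```

```text
[0.57357551 0.24539704 0.093     ] [ 0.36950809 -0.43869546  0.81915204]
(array([-48.4 , -10.73,   6.68]), array([-8.7, 34.3, 27.4]))
(array([-27.13,   1.29,  -1.4 ]), array([-8.7, 34.3, 27.4]))
```

step_arm(
  increments=[
    {"delta_pos":[-5,-1,-0.5],"dr":[-1.5,6,5],"fingers":-0.2},
    {"delta_pos":[-11,-2,-0.5],"dr":[-3,12,10],"fingers":-0.2},
    {"delta_pos":[-17,-3,-0.5],"dr":[-4.5,18,14.5],"fingers":-0.2},
    {"delta_pos":[-23,-4.5,-0.5],"dr":[-6,24,19],"fingers":-0.2},
    {"delta_pos":[-29,-6,0],"dr":[-7.5,30,24],"fingers":-0.2},
  ],
)

```text
time: 0.72
tool_pos: [0.4425, 0.3244, 0.2271]
tool_rot: [3.122, -0.539, 2.338]
contact_force: [-0.1, 1.0, -1.8]
opening: 0.0555
grip_force: 0.0
```

Run:
```python
from h import *
Rt,zk=knobR();k=b2w([0,-.108,.093])
print(go(k+zk*.081,Rt),robot.observe()["qpos"].round(2))
```

```text
(array([-20.14,   3.71,  -4.07]), array([-1. ,  4.1,  3.3])) [ 0.22  0.49  1.41  0.47  1.52 -0.63]
```

step_arm(
  increments=[
    {"delta_pos":[-5,1,-1.5],"dr":[0,1,1],"fingers":-0.2},
    {"delta_pos":[-10,2,-3],"dr":[-0.5,2,2],"fingers":-0.2},
    {"delta_pos":[-15,3,-4],"dr":[-1,3,3],"fingers":-0.2},
    {"delta_pos":[-20.1,3.7,-4.1],"dr":[-1,4.1,3.3],"fingers":-0.2},
    {"delta_pos":[-20.1,3.7,-4.1],"dr":[-1,4.1,3.3],"fingers":-0.2},
  ],
)

```text
time: 1.35
tool_pos: [0.6027, 0.2086, 0.1551]
tool_rot: [-3.133, -0.611, 2.265]
contact_force: [-0.3, -0.5, -0.4]
opening: 0.0554
grip_force: 0.0
```

Run:
```python
from h import *
Rt,zk=knobR();k=b2w([0,-.108,.093])
print(go(k+zk*.081,Rt),robot.observe()["qpos"].round(2))
p=viewer.camera_params("wrist");print(p["K"].round(1).tolist())
im=viewer.read_camera("wrist")[:,:,::-1].copy();cv2.imwrite("pics/w0raw.png",im)
for q in([0,-.108,.093],[-.085,0,.126],[0,0,.054]):print(proj("wrist",b2w(q)).round(0))
cv2.imwrite("pics/w0.png",cv2.resize(im,(768,576),interpolation=3))
```

```text
(array([ 0.28,  0.14, -0.32]), array([-0.3, -0. , -0.3])) [-0.01  0.82  1.04  0.45  1.7  -0.74]
[[297.3, 0.0, 257.5], [0.0, 297.3, 192.7], [0.0, 0.0, 1.0]]
[259. 200.]
[167.  78.]
[258. 117.]
```

View pics/w0.png

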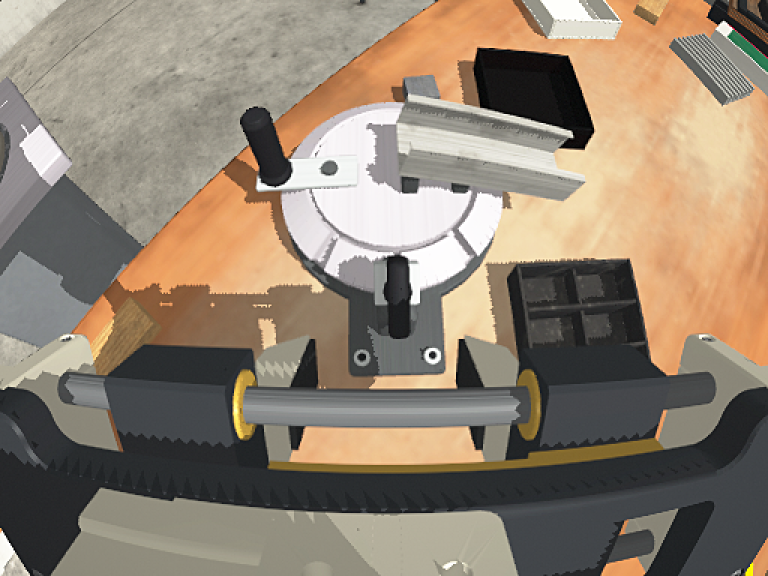

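The wrist picture shows the knob centred at about (398,297)/1.5, the post top at (257,113)/1.5 and the table centre near (392,175)/1.5. All three sit a few pixels to the right of my prediction.

Run:
```python
from h import *
# pose offset is quasi-static, camera unchanged
im=cv2.imread("pics/w0raw.png").max(axis=2)
m=((im<45)*255).astype(np.uint8);m[:160]=0;m[236:]=0;m[:,:245]=0;m[:,285:]=0
n,l,st,ce=cv2.connectedComponentsWithStats(m);i=1+st[1:,4].argmax();print(st[i],ce[i])
for nm,uv,z,q in(("knob",ce[i],.095,[0,-.108]),("posttop",(257/1.5,112/1.5),.126,[-.085,0]),("postbot",(275/1.5,178/1.5),.067,[-.085,0]),("hub",(393/1.5,176/1.5),.054,[0,0])):
    p=cast("wrist",uv,z); print(nm,p.round(4),(base().inv().apply(p-np.r_[C,0])).round(4),q)
```

```text
[256 170  18  56 544] [264.45404412 202.02389706]
knob [0.5788 0.2467 0.095 ] [ 0.0049 -0.1103  0.095 ] [0, -0.108]
posttop [0.4401 0.2783 0.126 ] [-0.0809  0.0032  0.126 ] [-0.085, 0]
postbot [0.4479 0.2695 0.067 ] [-0.0806 -0.0086  0.067 ] [-0.085, 0]
hub [0.5073 0.3301 0.054 ] [ 0.0039 -0.0005  0.054 ] [0, 0]
```

```bash
sed -i 's/C=np.array.*/C=np.array([.5073,.3305])/' h.py
python3 - <<'E'
from h import *
Rt,zk=knobR();k=b2w([0,-.109,.093])
print(go(k+zk*-.016,Rt))
E
```

```text
(array([-0.09,  0.55,  9.38]), array([-0.2,  0. , -0.1]))
```

step_arm(
  increments=[
    {"delta_pos":[-0.1,0.5,3],"dr":[0,0,0],"fingers":-0.2},
    {"delta_pos":[-0.1,0.5,6],"dr":[0,0,0],"fingers":-0.2},
    {"delta_pos":[-0.1,0.55,8],"dr":[0,0,0],"fingers":-0.2},
    {"delta_pos":[-0.1,0.55,9.3],"dr":[0,0,0],"fingers":-0.2},
    {"delta_pos":[-0.1,0.55,9.3],"dr":[0,0,0],"fingers":-0.2},
  ],
)

```text
time: 2.02
tool_pos: [0.5714, 0.2558, 0.0834]
tool_rot: [-3.14, -0.608, 2.274]
contact_force: [0.3, 0.4, -0.8]
opening: 0.0549
grip_force: 0.0
```

step_arm(
  increments=[
    {"delta_pos":[0,0,0],"dr":[0,0,0],"fingers":0.5},
    {"delta_pos":[0,0,0],"dr":[0,0,0],"fingers":0.7},
    {"delta_pos":[0,0,0],"dr":[0,0,0],"fingers":1},
    {"delta_pos":[0,0,0],"dr":[0,0,0],"fingers":1},
    {"delta_pos":[0,0,0],"dr":[0,0,0],"fingers":1},
  ],
  newtons=45,
)

```text
time: 2.65
tool_pos: [0.5721, 0.2545, 0.0832]
tool_rot: [-3.139, -0.608, 2.272]
contact_force: [-0.8, -2.4, 1.8]
opening: 0.014
grip_force: 45.0
```

Run:
```python
from h import *
Rt,zk=knobR();k=b2w([0,-.108,.093])
s=robot.observe();print(go(k+zk*-.017,Rt),s["contact_force"],s["torque"],s["opening"],s["qpos"].round(2))
im=viewer.read_camera("wrist")[:,:,::-1].copy();cv2.imwrite("pics/w1.png",im[60:320,100:420])
```

```text
(array([-0.1 , -0.05,  0.43]), array([-0.2,  0.2,  0.1])) [-0.82182751 -2.42447376  1.79253726] [-0.54033338  0.07425188  0.2623187 ] 0.013984892269828703 [ 0.06  0.85  1.2   0.47  1.5  -0.78]
```

View pics/w1.png

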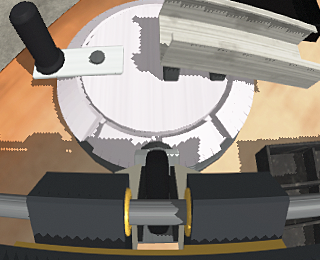

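The fingers hold the knob, with the wing between the pads at crop (157,180). Now I pull.

step_arm(
  increments=[
    {"delta_pos":[0,0,-0.4],"dr":[0,0,0],"fingers":1},
    {"delta_pos":[0,0,-0.8],"dr":[0,0,0],"fingers":1},
    {"delta_pos":[0,0,-1.2],"dr":[0,0,0],"fingers":1},
    {"delta_pos":[0,0,-1.6],"dr":[0,0,0],"fingers":1},
    {"delta_pos":[0,0,-1.6],"dr":[0,0,0],"fingers":1},
  ],
)

```text
time: 3.32
tool_pos: [0.5776, 0.248, 0.0956]
tool_rot: [-3.139, -0.608, 2.272]
contact_force: [-3.6, 3.3, -11.2]
opening: 0.0138
grip_force: 45.0
```

Run:
```python
from h import *
Rt,zk=knobR()
s=robot.observe();print("moved along axis",(s["tool_pos"]-np.array([0.5721, 0.2545, 0.0832]))@zk,(s["contact_force"])@zk,s["torque"],s["opening"],s["qpos"].round(2))
```

```text
moved along axis 0.014998956718855105 -11.954592213345629 [-0.62224655 -0.31021076  0.00600528] 0.013836488035696348 [ 0.05  0.84  1.17  0.47  1.54 -0.77]
```

step_arm(
  increments=[
    {"delta_pos":[0,0,0],"dr":[0,0,-8],"fingers":1},
    {"delta_pos":[0,0,0],"dr":[0,0,-17],"fingers":1},
    {"delta_pos":[0,0,0],"dr":[0,0,-26],"fingers":1},
    {"delta_pos":[0,0,0],"dr":[0,0,-34],"fingers":1},
    {"delta_pos":[0,0,0],"dr":[0,0,-42],"fingers":1},
  ],
)

```text
time: 3.95
tool_pos: [0.5771, 0.2478, 0.0951]
tool_rot: [2.706, -0.44, 3.109]
contact_force: [-5.4, 2.2, -10.8]
opening: 0.0139
grip_force: 45.0
```

step_arm(
  increments=[
    {"delta_pos":[0,0,0],"dr":[0,0,-8],"fingers":1},
    {"delta_pos":[0,0,0],"dr":[0,0,-16],"fingers":1},
    {"delta_pos":[0,0,0],"dr":[0,0,-20],"fingers":1},
    {"delta_pos":[0,0,0],"dr":[0,0,-20],"fingers":1},
    {"delta_pos":[0,0,0],"dr":[0,0,-20],"fingers":1},
  ],
)

```text
time: 4.58
tool_pos: [0.577, 0.2475, 0.095]
tool_rot: [2.592, -0.276, -2.85]
contact_force: [-5.6, 1.8, -11.4]
opening: 0.014
grip_force: 45.0
```

Run:
```python
from h import *
Rt,zk=knobR(60)
s=robot.observe();print((s["tool_pos"]-np.array([0.5721, 0.2545, 0.0832]))@zk,(s["contact_force"])@zk,s["torque"],s["opening"],s["qpos"].round(2),go([0,0,0],Rt)[1])
```

```text
0.014531141187686801 -12.195365170073288 [-0.82061125 -0.2182925   0.33187486] 0.014001642193416488 [ 0.05  0.84  1.17  0.47  1.54 -1.85] [-0.3 -0.2  2. ]
```

step_arm(
  increments=[
    {"delta_pos":[0,0,0.15],"dr":[0,0,0],"fingers":1},
    {"delta_pos":[0,0,0.3],"dr":[0,0,0],"fingers":1},
    {"delta_pos":[0,0,0.3],"dr":[0,0,0],"fingers":1},
    {"delta_pos":[0,0,0.3],"dr":[0,0,0],"fingers":0.3},
    {"delta_pos":[0,0,0.3],"dr":[0,0,0],"fingers":0.3},
  ],
)

```text
time: 5.2
tool_pos: [0.5785, 0.2494, 0.0953]
tool_rot: [2.591, -0.268, -2.852]
contact_force: [0.7, 0.8, -0.6]
opening: 0.0292
grip_force: 0.0
```

step_arm(
  increments=[
    {"delta_pos":[0,0,0],"dr":[0,0,0],"fingers":0.2},
    {"delta_pos":[0,0,-2],"dr":[0,0,0],"fingers":0.2},
    {"delta_pos":[0,0,-5],"dr":[0,0,0],"fingers":0.2},
    {"delta_pos":[0,0,-9],"dr":[0,0,0],"fingers":0.2},
    {"delta_pos":[0,0,-12],"dr":[0,0,0],"fingers":0.2},
  ],
)

```text
time: 5.82
tool_pos: [0.6224, 0.1964, 0.1946]
tool_rot: [2.592, -0.269, -2.851]
contact_force: [0.4, -0.2, 0.1]
opening: 0.0367
grip_force: 0.0
```

```bash
cat >> h.py <<'E'
def postP(th,z=.108,dr=.085):
    """TCP pose on post with table turned th deg, tool down, fingers closing tangentially"""
    a=np.radians(th);p=b2w([-dr*np.cos(a),-dr*np.sin(a),z-.019])
    t=YAW+a  # tool y along table y (tangential) : x=table x... z down
    B=R.from_euler("z",t).as_matrix()
    M=np.c_[-B[:,0],B[:,1],[0,0,-1]]
    return p,R.from_matrix(M)
E
python3 - <<'E'
from h import *
s=robot.observe();print(s["qpos"].round(2),s["opening"])
p,Rt=postP(0);print(p,go(p+[0,0,.08],Rt),go(p+[0,0,.08],Rt*R.from_euler("z",np.pi)))
im=viewer.read_camera("wrist")[:,:,::-1].copy();cv2.imwrite("pics/w2.png",im)
E
```

```text
[-0.03  0.82  0.92  0.45  1.8  -1.8 ] 0.036664900831209754
[0.44228841 0.2757415  0.089     ] (array([13.77,  7.51, 12.17]), array([ 34. ,  -8.4, -27. ])) (array([13.77,  7.51, 12.17]), array([-11.3, -45.6, 146.1]))
```

View pics/w2.png

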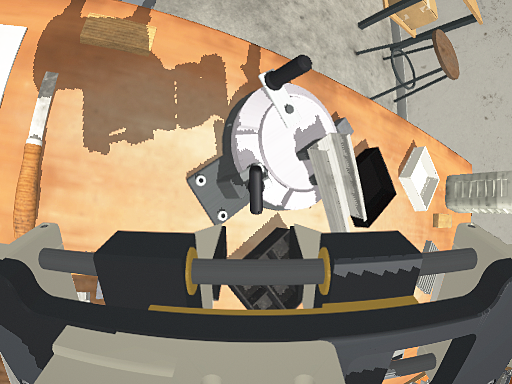

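The knob stays out, twisted, with its wing at (257,190). The chute hasn't moved. Next I move above the post.

step_arm(
  increments=[
    {"delta_pos":[2.7,1.5,1.5],"dr":[7,-1.7,-5.4],"fingers":-0.2},
    {"delta_pos":[5.4,3,3.5],"dr":[14,-3.4,-10.8],"fingers":-0.2},
    {"delta_pos":[8.1,4.5,6.5],"dr":[21,-5,-16.2],"fingers":-0.2},
    {"delta_pos":[11,6,9.5],"dr":[28,-6.8,-21.6],"fingers":-0.2},
    {"delta_pos":[13.8,7.5,12.2],"dr":[34,-8.4,-27],"fingers":-0.2},
  ],
)

```text
time: 6.5
tool_pos: [0.4391, 0.2773, 0.1672]
tool_rot: [-3.141, 0.0, -2.437]
contact_force: [-0.1, -0.1, -0.1]
opening: 0.0551
grip_force: 0.0
```

Run:
```python
from h import *
s=robot.observe();print(s["qpos"].round(2),s["opening"])
p,Rt=postP(0);print(p,go(p,Rt),proj("wrist",b2w([-.085,0,.126])))
im=viewer.read_camera("wrist")[:,:,::-1].copy();cv2.imwrite("pics/w3.png",im)
```

```text
[ 0.42  0.39  1.63 -0.    1.12 -1.86] 0.05509770514065118
[0.44228841 0.2757415  0.089     ] (array([-0.14, -0.31,  7.82]), array([-0.1,  0. ,  0.3])) [253.45817275 217.17864569]
```

View pics/w3.png

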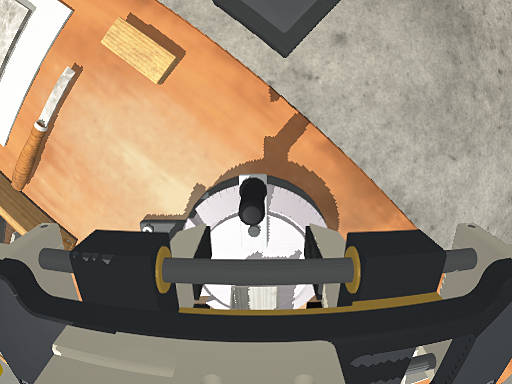

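The post is straight ahead between the fingers, at (253,190-220), which matches the prediction (253,217). I descend and grip.

step_arm(
  increments=[
    {"delta_pos":[-0.1,-0.3,2],"dr":[0,0,0],"fingers":-0.2},
    {"delta_pos":[-0.1,-0.3,4.5],"dr":[0,0,0],"fingers":-0.2},
    {"delta_pos":[-0.1,-0.3,6.5],"dr":[0,0,0],"fingers":-0.2},
    {"delta_pos":[-0.1,-0.3,7.8],"dr":[0,0,0],"fingers":-0.2},
    {"delta_pos":[-0.1,-0.3,7.8],"dr":[0,0,0],"fingers":-0.2},
  ],
)

```text
time: 7.18
tool_pos: [0.4428, 0.2745, 0.0883]
tool_rot: [3.139, -0.004, -2.441]
contact_force: [-0.3, 0.3, -0.4]
opening: 0.0554
grip_force: 0.0
```

step_arm(
  increments=[
    {"delta_pos":[0,0,0],"dr":[0,0,0],"fingers":0.4},
    {"delta_pos":[0,0,0],"dr":[0,0,0],"fingers":0.7},
    {"delta_pos":[0,0,0],"dr":[0,0,0],"fingers":0.8},
    {"delta_pos":[0,0,0],"dr":[0,0,0],"fingers":0.8},
    {"delta_pos":[0,0,0],"dr":[0,0,0],"fingers":0.8},
  ],
  newtons=15,
)

```text
time: 7.8
tool_pos: [0.4432, 0.2747, 0.0892]
tool_rot: [3.14, -0.002, -2.441]
contact_force: [0.4, 0.2, 1.9]
opening: 0.0194
grip_force: 15.0
```

Run:
```python
from h import *
s=robot.observe();print(s["qpos"].round(2),s["opening"],s["contact_force"],s["grip_force"])
for th in(0,8,16,24,32,40,41):
    p,Rt=postP(th);p0,R0=postP(0);print(th,R0.inv().apply(p-p0)*100,go(p,R0))
```

```text
[ 0.41  0.49  1.71  0.    0.94 -1.87] 0.019373115089348008 [0.40542516 0.20057542 1.86577154] 15.000803366128821
0 [0. 0. 0.] (array([0.01, 0.14, 0.02]), array([ 0.1, -0.1,  0. ]))
8 [-0.08272142 -1.18297136  0.        ] (array([-0.08, -1.04,  0.02]), array([ 0.1, -0.1,  0. ]))
16 [-0.32927558 -2.34291752  0.        ] (array([-0.32, -2.2 ,  0.02]), array([ 0.1, -0.1,  0. ]))
24 [-0.73486361 -3.45726147  0.        ] (array([-0.73, -3.32,  0.01]), array([ 0.1, -0.1,  0. ]))
32 [-1.29159118 -4.50431375  0.        ] (array([-1.28, -4.36,  0.01]), array([ 0.1, -0.1,  0. ]))
40 [-1.98862223 -5.46369468  0.        ] (array([-1.98, -5.32,  0.01]), array([ 0.1, -0.1,  0. ]))
41 [-2.08496857 -5.57650175  0.        ] (array([-2.08, -5.44,  0.  ]), array([ 0.1, -0.1,  0. ]))
```

step_arm(
  increments=[
    {"delta_pos":[-0.02,-0.6,0],"dr":[0,0,0],"fingers":0.8},
    {"delta_pos":[-0.08,-1.2,0],"dr":[0,0,0],"fingers":0.8},
    {"delta_pos":[-0.2,-1.8,0],"dr":[0,0,0],"fingers":0.8},
    {"delta_pos":[-0.33,-2.35,0],"dr":[0,0,0],"fingers":0.8},
    {"delta_pos":[-0.52,-2.9,0],"dr":[0,0,0],"fingers":0.8},
  ],
)

```text
time: 8.43
tool_pos: [0.4656, 0.2554, 0.0889]
tool_rot: [3.139, -0.004, -2.441]
contact_force: [-3.6, 1.8, 4.2]
opening: 0.0195
grip_force: 15.0
```

step_arm(
  increments=[
    {"delta_pos":[-0.21,-0.55,0],"dr":[0,0,0],"fingers":0.8},
    {"delta_pos":[-0.46,-1.08,0],"dr":[0,0,0],"fingers":0.8},
    {"delta_pos":[-0.76,-1.6,0],"dr":[0,0,0],"fingers":0.8},
    {"delta_pos":[-1.1,-2.1,0],"dr":[0,0,0],"fingers":0.8},
    {"delta_pos":[-1.47,-2.52,0],"dr":[0,0,0],"fingers":0.8},
  ],
)

```text
time: 9.05
tool_pos: [0.4936, 0.2459, 0.0887]
tool_rot: [3.139, -0.003, -2.441]
contact_force: [-5.3, -0.3, 4.5]
opening: 0.0194
grip_force: 15.0
```

step_arm(
  increments=[
    {"delta_pos":[0,0,0],"dr":[0,0,0],"fingers":0.8},
    {"delta_pos":[0,0,0],"dr":[0,0,0],"fingers":0.8},
    {"delta_pos":[0,0,0],"dr":[0,0,0],"fingers":0.8},
    {"delta_pos":[0,0,0],"dr":[0,0,0],"fingers":0.8},
    {"delta_pos":[0,0,0],"dr":[0,0,0],"fingers":0.8},
  ],
)

```text
time: 9.68
tool_pos: [0.4935, 0.246, 0.0888]
tool_rot: [3.14, -0.003, -2.441]
contact_force: [0.1, -0.7, -0.1]
opening: 0.0192
grip_force: 15.0
```

Run:
```python
from h import *
s=robot.observe();print(s["opening"],s["contact_force"],s["grip_force"])
q=base().inv().apply(s["tool_pos"]-np.r_[C,0]);print(q,np.degrees(np.arctan2(-q[1],-q[0])),np.hypot(*q[:2]))
```

```text
0.01924162399214967 [ 0.12597961 -0.66697326 -0.14152125] 14.99954079638428
[-0.06504287 -0.05574332  0.08875397] 40.597381341188786 0.0856614978805899
```

step_arm(
  increments=[
    {"delta_pos":[0,0,0],"dr":[0,0,0],"fingers":0.2},
    {"delta_pos":[0,0,0],"dr":[0,0,0],"fingers":0},
    {"delta_pos":[0,0,-2],"dr":[0,0,0],"fingers":-0.1},
    {"delta_pos":[0,0,-6],"dr":[0,0,0],"fingers":-0.1},
    {"delta_pos":[0,0,-11],"dr":[0,0,0],"fingers":-0.1},
  ],
)

```text
time: 10.3
tool_pos: [0.493, 0.2459, 0.1991]
tool_rot: [3.138, -0.005, -2.441]
contact_force: [0.3, -0.2, 0.6]
opening: 0.0502
grip_force: 0.0
```

Run:
```python
from h import *
_,zk=knobR();Rt=R.from_euler("xyz",[2.592,-0.269,-2.851])
print(go(np.array([.578,.249,.095])+zk*.10,Rt))
im=viewer.read_camera("scene")[:,:,::-1];cv2.imwrite("pics/s2.png",cv2.resize(im[170:280,180:340],(800,550),interpolation=3))
```

```text
(array([ -6.71, -10.99,   2.15]), array([-33.9,   8.1,  26.9]))
```

View pics/s2.png

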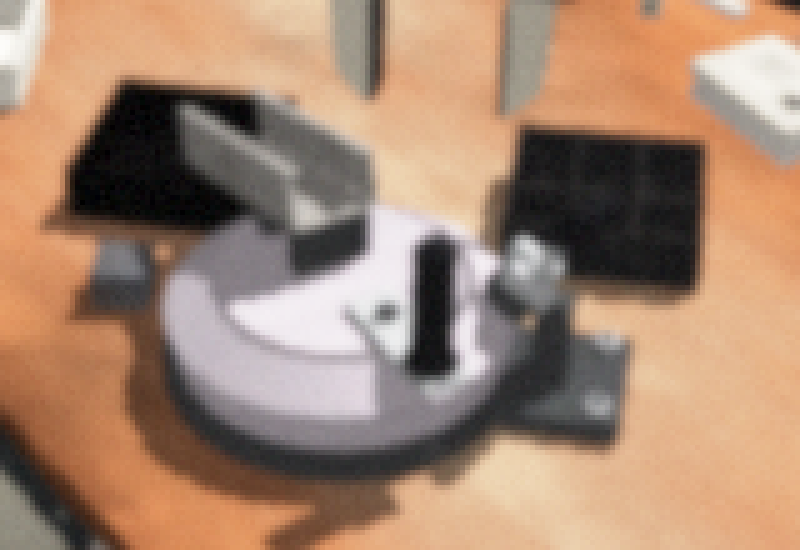

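The chute outlet at (180,110) is now over the plain tray and the post is at (435,300). I go back to the knob.

step_arm(
  increments=[
    {"delta_pos":[-1.3,-2.2,-0.8],"dr":[-7,1.6,5.4],"fingers":-0.1},
    {"delta_pos":[-2.6,-4.4,-0.8],"dr":[-14,3.2,10.8],"fingers":0},
    {"delta_pos":[-4,-6.6,-0.3],"dr":[-21,4.8,16.2],"fingers":0},
    {"delta_pos":[-5.4,-8.8,1],"dr":[-28,6.5,21.6],"fingers":0},
    {"delta_pos":[-6.7,-11,2.1],"dr":[-33.9,8.1,26.9],"fingers":0},
  ],
)

```text
time: 10.98
tool_pos: [0.6168, 0.2046, 0.1766]
tool_rot: [2.589, -0.269, -2.853]
contact_force: [0.1, -0.4, -0.4]
opening: 0.0461
grip_force: 0.0
```

Run:
```python
from h import *
_,zk=knobR();Rt=R.from_euler("xyz",[2.592,-0.269,-2.851])
print(go(np.array([.578,.249,.095])-zk*.002,Rt),robot.observe()["qpos"].round(2))
```

```text
(array([ 0.2 ,  0.09, 10.27]), array([ 0.2,  0.1, -0.1])) [-0.02  0.83  0.97  0.46  1.76 -1.81]
```

step_arm(
  increments=[
    {"delta_pos":[0.1,0.1,4],"dr":[0,0,0],"fingers":0},
    {"delta_pos":[0.2,0.1,7],"dr":[0,0,0],"fingers":0},
    {"delta_pos":[0.2,0.1,9],"dr":[0,0,0],"fingers":0},
    {"delta_pos":[0.2,0.1,10.4],"dr":[0,0,0],"fingers":0},
    {"delta_pos":[0.2,0.1,10.4],"dr":[0,0,0],"fingers":0},
  ],
)

```text
time: 11.6
tool_pos: [0.5752, 0.2511, 0.0922]
tool_rot: [2.592, -0.268, -2.85]
contact_force: [0.4, 0.1, 0.3]
opening: 0.0461
grip_force: 0.0
```

step_arm(
  increments=[
    {"delta_pos":[0,0,0],"dr":[0,0,0],"fingers":0.6},
    {"delta_pos":[0,0,0],"dr":[0,0,0],"fingers":1},
    {"delta_pos":[0,0,0],"dr":[0,0,0],"fingers":1},
    {"delta_pos":[0,0,0],"dr":[0,0,0],"fingers":1},
    {"delta_pos":[0,0,-0.15],"dr":[0,0,0],"fingers":1},
  ],
  newtons=40,
)

```text
time: 12.22
tool_pos: [0.5764, 0.249, 0.0928]
tool_rot: [2.594, -0.268, -2.852]
contact_force: [-0.6, -1.0, -11.2]
opening: 0.0145
grip_force: 40.0
```

step_arm(
  increments=[
    {"delta_pos":[0,0,0],"dr":[0,0,8],"fingers":1},
    {"delta_pos":[0,0,0],"dr":[0,0,17],"fingers":1},
    {"delta_pos":[0,0,0],"dr":[0,0,26],"fingers":1},
    {"delta_pos":[0,0,0],"dr":[0,0,34],"fingers":1},
    {"delta_pos":[0,0,0],"dr":[0,0,42],"fingers":1},
  ],
)

```text
time: 12.85
tool_pos: [0.576, 0.2495, 0.0921]
tool_rot: [2.911, -0.564, 2.686]
contact_force: [1.0, -0.5, -12.8]
opening: 0.0142
grip_force: 40.0
```

Run:
```python
from h import *
s=robot.observe();_,zk=knobR();Rt=R.from_euler("xyz",[-3.139,-0.608,2.272])
print(go([.57,.25,.09],Rt)[1],s["opening"],s["contact_force"]@zk,(s["tool_pos"]-np.array([0.5721, 0.2545, 0.0832]))@zk)
```

```text
[ 0.1  0.2 19.9] 0.014249129816065983 -9.919721301479603 0.010939257692344965
```

step_arm(
  increments=[
    {"delta_pos":[0,0,0],"dr":[0,0,8],"fingers":1},
    {"delta_pos":[0,0,0],"dr":[0,0,16],"fingers":1},
    {"delta_pos":[0,0,0],"dr":[0,0,20],"fingers":1},
    {"delta_pos":[0,0,0],"dr":[0,0,20],"fingers":1},
    {"delta_pos":[0,0,0.4],"dr":[0,0,20],"fingers":1},
  ],
)

```text
time: 13.48
tool_pos: [0.5747, 0.2512, 0.0895]
tool_rot: [3.138, -0.604, 2.277]
contact_force: [0.6, -2.2, -13.9]
opening: 0.014
grip_force: 40.0
```

step_arm(
  increments=[
    {"delta_pos":[0,0,0.4],"dr":[0,0,0],"fingers":1},
    {"delta_pos":[0,0,0.8],"dr":[0,0,0],"fingers":1},
    {"delta_pos":[0,0,0.9],"dr":[0,0,0],"fingers":1},
    {"delta_pos":[0,0,0.9],"dr":[0,0,0],"fingers":1},
    {"delta_pos":[0,0,0.9],"dr":[0,0,0],"fingers":1},
  ],
)

```text
time: 14.1
tool_pos: [0.572, 0.2547, 0.0834]
tool_rot: [3.137, -0.603, 2.277]
contact_force: [0.6, -7.6, -9.7]
opening: 0.0142
grip_force: 40.0
```

Run:
```python
from h import *
s=robot.observe();_,zk=knobR();Rt=R.from_euler("xyz",[-3.139,-0.608,2.272])
print(go([.57,.25,.09],Rt)[1],s["opening"],s["contact_force"]@zk,s["torque"],(s["tool_pos"]-np.array([0.5721, 0.2545, 0.0832]))@zk)
```

```text
[0.3 0.3 0.2] 0.014206331726336193 -4.393787052013974 [-2.19580054 -0.97331595  0.34354839] 7.85272096577316e-05
```

step_arm(
  increments=[
    {"delta_pos":[0,0,0],"dr":[0,0,0],"fingers":0.4},
    {"delta_pos":[0,0,0],"dr":[0,0,0],"fingers":0},
    {"delta_pos":[0,0,0],"dr":[0,0,0],"fingers":0},
    {"delta_pos":[0,0,-3],"dr":[0,0,0],"fingers":0},
    {"delta_pos":[0,0,-8],"dr":[0,0,0],"fingers":0},
  ],
)

```text
time: 14.72
tool_pos: [0.5999, 0.2218, 0.1496]
tool_rot: [3.139, -0.607, 2.277]
contact_force: [1.0, 0.4, 0.5]
opening: 0.0458
grip_force: 0.0
```

Run:
```python
from h import *
im=viewer.read_camera("wrist")[:,:,::-1].copy()
for d in(0,.007,.012):
    a=np.radians(35);print(d,[proj("wrist",b2w([0,-.108-np.sin(a)*(d+.012),.093+np.cos(a)*(d+.012)])+0).round(1)])
print("post",proj("wrist",b2w([-.085*np.cos(.698),-.085*np.sin(.698),.126])))
cv2.imwrite("pics/w5.png",cv2.resize(im[20:260,120:420],(750,600),interpolation=3))
im=viewer.read_camera("side")[:,:,::-1];cv2.imwrite("pics/s5.png",im)
b=[proj("side",b2w([0,-.108-np.sin(a)*d,.093+np.cos(a)*d])).round(1) for d in(0,.007,.012)];print(b)
```

```text
0 [array([253.2, 209.1])]
0.007 [array([253.2, 212.2])]
0.012 [array([253.1, 214.5])]
post [173.33008008 128.57863878]
[array([253. , 172.3]), array([252.4, 169.9]), array([252. , 168.1])]
```

View pics/w5.png

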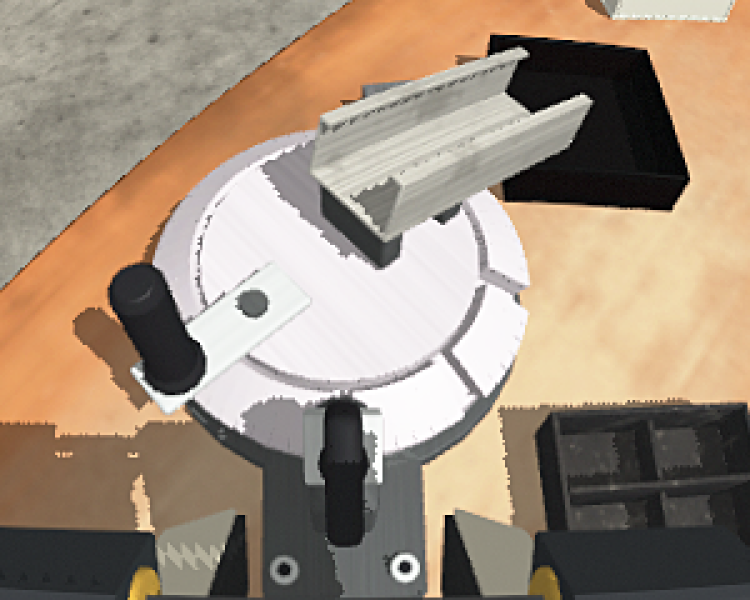

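The knob is at twist 0, around (345,470), and the chute is over the plain tray. To check it's home, I compare the knob in the side view with the first picture.

Run:
```python
import cv2,numpy as np
for f in("side0","s5"):
    im=cv2.imread(f"pics/{f}.png").max(axis=2)[163:185,242:266]
    m=(im<60).astype(np.uint8);n,l,st,ce=cv2.connectedComponentsWithStats(m);i=1+st[1:,4].argmax();print(f,st[i],ce[i]+[242,163])
```

```text
side0 [ 7  5  9 10 65] [253.32307692 172.61538462]
s5 [ 7  5  9 10 65] [253.32307692 172.61538462]
```

```bash
python3 -c "
from cell import robot
print(robot.hand_in())"
```

```text
the job is handed in; nothing more can be done
None
```

The job is handed in: the chute is locked over the plain tray, with the knob back in exactly its starting place in the side view (plunger fully home), and the block, chisel and steel cube were not touched.

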